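Zero a press-to-turn step attenuator and set it by clicks

TASK

Set the bench attenuator's knob: it turns only while it is held pressed in as far as its cushion, so press it gently until you feel the cushion (never force it down hard, nor twist it while it is still locked), turn it back counter-clockwise to its end stop, wait a moment there, then turn it clockwise by exactly four clicks. Let go so that the knob pops fully up and locks at that click, and leave the other things on the bench where they lie.

Things in the scene. Friction and masses are not known exactly. Their poses are not given: they have to be found in the camera images.
- unit: Attenuator: grey instrument case lying panel up, fixed to the bench, 160 (its x) x 200 (its y) x 70 mm high; origin at the centre of its underside, z up. A black knob stands on its aluminium panel; three low round sockets (5 mm high) lie in a row on the -y side, 97 mm from the knob's axis. Nothing but the knob is higher than 5 mm on the panel.
- knob_axis (a point): Fixed point on the knob's vertical axis at panel level (70 mm above the bench), at x 0, y +35 mm in the case; axes as the case's. The knob, on a steel shaft 18 mm thick, is a flange disc 48 mm across, 6 mm thick, with a bar grip centred on top: 42 long, 14 wide, 30 mm high, white pointer line at one end. Knob up: flange top 26 mm and bar top 56 mm above the panel.
- first_tick (a point): Fixed tick mark on the panel, first of nine black ticks 20 degrees apart round the knob, 38 mm from its axis, at 40 degrees from the case's +x axis towards its +y. The bar's pointer end points at it at the counter-clockwise end stop; from there the pointer turns clockwise seen from above, one tick per click.
- dial (a joint): Turn of the knob in rad: 0 at the counter-clockwise end stop, growing clockwise seen from above, up to 3.49. A click (spring detent, about 0.3 N m to pass) every 20 degrees (0.349 rad), counted from the stop, which is click 0; four clicks is 1.396. Starts at click 2, 3 or 4. It turns only while pressed to the cushion, else it is locked at its click.
- press (a joint): How far the knob is pressed in (down), m, 0 = fully up, at most 0.019. It goes down against a light return spring (about 3.5 N to start, 6.5 N at 15 mm) until its foot meets the cushion, at a depth that differs from unit to unit (5 to 15.5 mm, not measured: feel for it). Only there and below do the lock teeth let it turn; between clicks it cannot come up.
- stop_pad: The cushion: pad inside the case under the shaft, out of sight, fixed; origin on the knob's axis 8 mm above the bench. Where the knob meets it the push needed steps up by 2 N, then grows by 7 N per mm. Turn with 3 to 9 N on it, that is 9 to 13 N in all by hand; more than 14 N on it (1.7 mm, about 18 N by hand) damages it.
- lock: Lock ring inside the case round the shaft (only its brass collar, 26 mm across, is seen), fixed; origin as knob_axis. Until the knob is pressed to the cushion it holds it at its click with 3.5 degrees of play each way; a twist against it that loads it with more than 25 N (about 0.8 N m by hand) damages it.
- board: Bystander: dark circuit board with small components, 130 x 75 mm, 5 mm thick (components to 17 mm), lying flat; origin at the centre of its underside.
- parts_tray: Bystander: clear plastic parts tray, 120 x 90 x 35 mm; origin at the centre of its underside.
- screwdriver: Bystander: screwdriver with a yellow handle, 170 mm long, lying along its x axis.
- pen: Bystander: black marker pen, 130 mm long and 11 mm thick, lying along its x axis; origin at its underside.

How it is judged:
By the outcome, as a careful person would: the job done as asked, in the order asked, and still so for the second after the job is handed in, with the robot touching nothing.
It also fails if it takes over 64 s, if anything falls off the work surface, if the arm or the gripper's body presses on something with over 40 N, if the wrist force passes 120 N, or if a joint passes its speed limit or range.

ROBOT

A 7-joint arm with a two-finger parallel gripper is mounted at the origin on the work surface. World frame = base frame: x ahead of the robot, y to its left, z up, the work surface at z = 0. Lengths are in m, angles in rad, forces in N, time in s.
With the tool pointing down it reaches from about 0.35 to 0.9 m from the base axis. Payload 8.1 kg.
Tool frame: the origin (TCP) lies between the finger pads; the fingertips stand 19 mm ahead of it and the grasp point (between the pads) is the TCP; z points along the fingers, x is the direction in which the jaws open and shut, and the axes are right-handed (so a half turn about z gives the same grasp; the last joint's range is limited). The gripper opens to 85 mm and grips with 20 to 120 N. Pads are 22 mm wide; open, the fingers measure 114 mm over their backs; the gripper's body (76 mm by 85 mm) begins 54 mm behind the grasp point. The pads swing forward as they close: fully open they stand 13 mm farther back than shut.
Start: joints at [1.247, 0.434, 0.025, 1.573, -0.012, 1.134, -0.075], TCP at [0.137, -0.61, 0.25] pointing down, gripper open.
Joint ranges: [-2.62, 2.62], [-0.44, 2.09], [-1.27, 1.32], [0.08, 2.57], [-1.32, 4.46], [0.12, 2], [-2.74, 2.74]. Speed limits (rad/s): [2.22, 2.22, 3.01, 3.01, 3.14, 3.14, 3.14].

INTERFACE

Orientations are given as a unit quaternion [w, x, y, z].
In Python, from workcell import ctrl gives the robot as it stands.
- The arm moves only by the tool apply_moves, never from a script. Its argument "moves" is a list that holds one entry, the list of rows, each a list of 4 numbers: the shift along the tool's x, y, z in cm, then the turn about the tool's z in degrees. A call has exactly 10 rows; each row is the pose to reach, as a shift and turn from the pose commanded when the call began, along the tool's axes at that moment; what a row does not reach only later rows make up. A row lasts 1/8 s, in which the tool goes at most 62.5 mm and 10.7 degrees, less where a joint would pass 70% of its speed; a pose out of reach is approached as far as the arm can. A call with a gripper value outside its range is refused whole. "claw" is the finger opening in cm, from 0 to 8.54, set as the call begins (left out, the last holds). The fingers move at their own pace and stop on an object; "squeeze" is the grip in N (left out, the last holds). Time passes only in rows, so rows that repeat a pose let the fingers close, or fill a call up. It gives the time, the measured TCP pose, the force and the opening at its end, in the units of the state.
- ctrl.read_state(): the state, without advancing time (a new reading comes with each control period).
- ctrl.camera(name): name is "scene" or "top" or "wrist"; returns the picture (420x560x3 uint8, red, green, blue); there is no depth.
- ctrl.camera_model(name): a dict with "fx", "fy", "cx", "cy" (pixels), "xyz" and "attitude" of the camera in the world; the wrist camera has in their place "T_tool_cam" (4x4, takes a point from camera to tool coordinates, whose origin is the TCP and whose axes are the tool frame's). Camera axes: x right, y up, looking along -z (the intrinsics and any distortion apply to the point x, -y, -z); pixel columns grow to the right and rows downward; lengths in m; the calibration is good to about 2 mm. The wrist camera is an equidistant fisheye: a pixel r from the principal point sees the ray r / f radians off the axis. A picture is of the moment at which its call begins: read the wrist's pose just before it. camera_model takes no time and is no camera call.
- ctrl.close_job(): hands the job in, once; it reports no verdict.
The state is a dict: "time": time; "q": joint angles; "joint_vel": joint speeds; "joint_torque": joint torques, N m; "eef_pos": TCP position; "tool_rot": TCP orientation; "force": force on the tool from outside, world axes, zero at the start; "torque": the same for the moment, N m; "gripper_width": opening from 0.0 (shut) to 1.0 (fully open).
Only numpy, scipy, OpenCV 4.12 (cv2) and the standard library are available. Lean on these libraries where they do the work, as an engineer would, in place of code of your own. Each camera call takes 0.05 s, during which the arm holds its last target.

## Working session

There is one attempt and no reset: what is moved stays moved. The work goes in short steps, Python scripts to look and compute and a tool call to move; the robot and the scene stay as the last step left them, time stands still between calls to the robot, and variables do not carry over. Pictures are saved under pics/ and viewed, and the job is handed in when it is done.

Besides the shell and the picture viewer there is one more tool, called after "Call:" by a JSON object that holds its "op" and its "data", one argument or row to a line. apply_moves: Moves the arm, as the interface text tells. Its arguments: {"type":"object","properties":{"moves":{"type":"array","items":{"type":"array","items":{"type":"array","items":{"type":"number"}}}},"claw":{"type":"number"},"squeeze":{"type":"number"}},"required":["moves"]}

```bash
mkdir -p pics; ls; python3 - <<'E'
from workcell import ctrl
import cv2
s=ctrl.read_state();print(s)
for n in("scene","top","wrist"):
    im=ctrl.camera(n);cv2.imwrite(f"pics/a_{n}.png",im[:,:,::-1]);print(ctrl.camera_model(n))
E
```

```text
pics
{'time': 0.0, 'q': array([ 1.24740937,  0.43519996,  0.0249557 ,  1.57411983, -0.01158131,
        1.13400731, -0.07509672]), 'joint_vel': array([-0.00134362, -0.00137291,  0.00231171, -0.00110137, -0.00168404,
        0.00156134,  0.00136362]), 'joint_torque': array([ 1.75822868e-05, -6.70481372e+01,  1.02512140e+00, -3.16232836e+01,
        1.56638544e-02,  1.21540207e-02, -2.15327464e-05]), 'eef_pos': array([ 0.13671594, -0.60936099,  0.24953127]), 'tool_rot': array([-4.34634103e-04,  7.80690285e-01, -6.24917632e-01, -6.65566886e-04]), 'force': array([0.58981996, 0.22612769, 0.61217391]), 'torque': array([ 0.07959283,  0.01102506, -0.04734075]), 'gripper_width': 0.9988349643950883}
{'fx': 441.9132693322942, 'fy': 441.9132693322942, 'cx': 278.6134897819197, 'cy': 203.07298592977443, 'xyz': array([ 0.96892074, -0.10475452,  0.70217287]), 'attitude': array([0.76463574, 0.21528308, 0.16543617, 0.58447947])}
{'fx': 444.0229689226462, 'fy': 444.0229689226462, 'cx': 275.78427931035907, 'cy': 201.46140071041086, 'xyz': array([0.4027018 , 0.0260181 , 0.96009709]), 'attitude': array([-0.6997635 , -0.06145182,  0.07475809,  0.70778947])}
{'fx': 325.19226210127806, 'fy': 325.19226210127806, 'cx': 283.4182450357134, 'cy': 212.28793557051318, 'T_tool_cam': array([[ 9.99999653e-01,  1.46101789e-04,  8.20702199e-04,
         5.81092182e-04],
       [ 3.59258417e-04, -9.63932875e-01, -2.66145229e-01,
        -6.75467316e-02],
       [ 7.52217536e-04,  2.66145432e-01, -9.63932593e-01,
        -1.23387573e-01],
       [ 0.00000000e+00,  0.00000000e+00,  0.00000000e+00,
         1.00000000e+00]])}
```

View pics/a_scene.png

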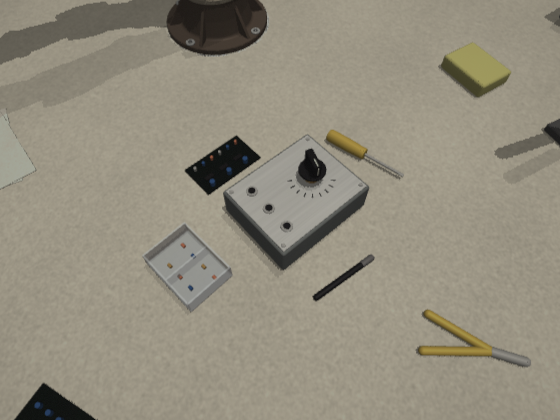

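View pics/a_top.png

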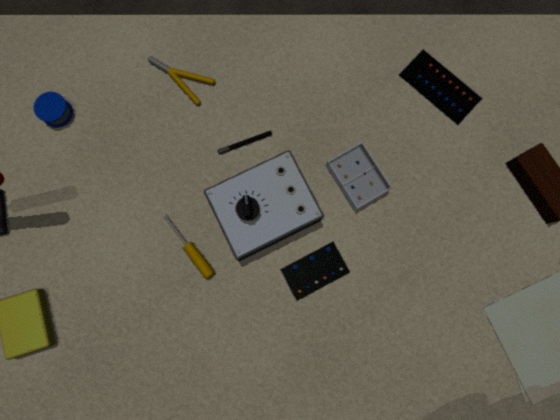

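View pics/a_wrist.png

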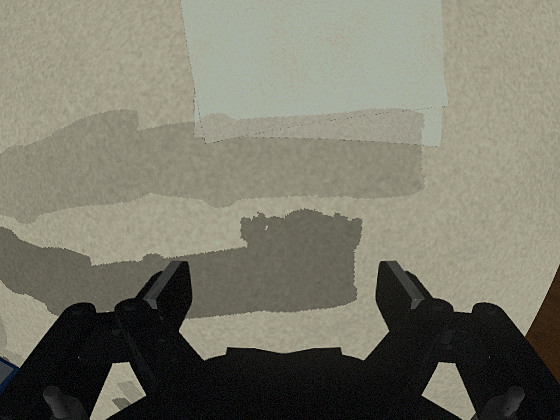

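The scene and top pictures show the unit, with the knob at about top (247,207) and scene (313,168). I'll enlarge both.

```bash
python3 - <<'E'
import cv2
a=cv2.imread("pics/a_top.png")[145:265,195:330];cv2.imwrite("pics/b_top.png",cv2.resize(a,None,fx=5,fy=5,interpolation=cv2.INTER_CUBIC))
a=cv2.imread("pics/a_scene.png")[125:275,215:375];cv2.imwrite("pics/b_scene.png",cv2.resize(a,None,fx=4,fy=4,interpolation=cv2.INTER_CUBIC))
E
```

```text
(no output)
```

View pics/b_top.png

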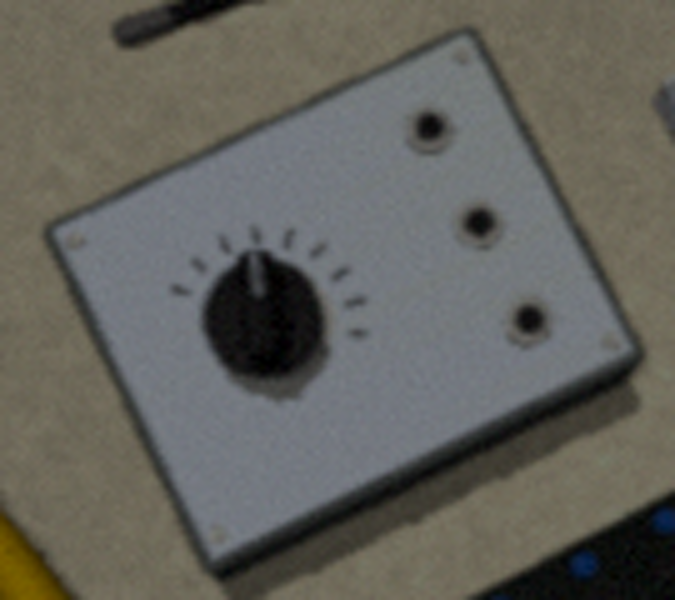

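View pics/b_scene.png

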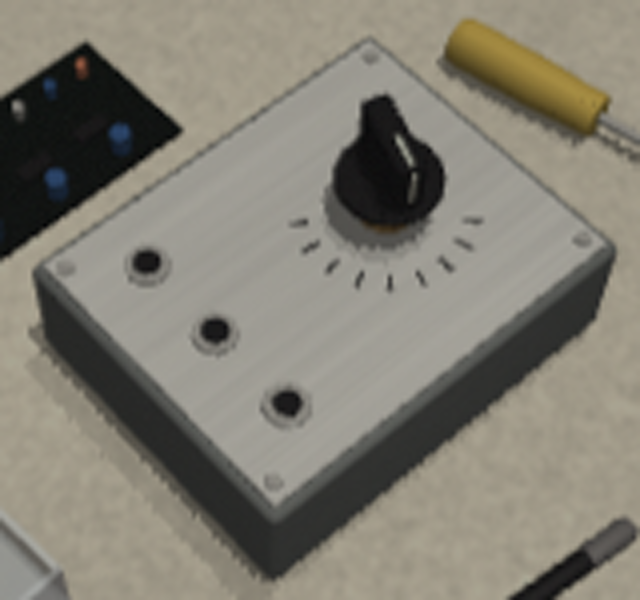

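```bash
cat > h.py <<'E'
import numpy as np,cv2
from workcell import ctrl
from scipy.spatial.transform import Rotation as R
from scipy.optimize import least_squares
def proj(n,P,m=None):
    m=m or ctrl.camera_model(n)
    q=m['attitude'];Rm=R.from_quat([q[1],q[2],q[3],q[0]]).as_matrix()
    c=(np.atleast_2d(P)-m['xyz'])@Rm
    return np.c_[m['cx']+m['fx']*c[:,0]/-c[:,2],m['cy']-m['fy']*c[:,1]/-c[:,2]]
def W(p,P):
    P=np.atleast_2d(P).astype(float);c,s=np.cos(p[2]),np.sin(p[2])
    return np.c_[p[0]+c*P[:,0]-s*P[:,1],p[1]+s*P[:,0]+c*P[:,1],P[:,2]]
E
cat > fit.py <<'E'
from h import *
f=lambda l,k,o:(np.array(l,float)+.5)/k-.5+np.array(o)
C=[(.08,.1,.07),(.08,-.1,.07),(-.08,-.1,.07),(-.08,.1,.07)]
T=[(.038*np.cos(np.radians(40-20*i)),.035+.038*np.sin(np.radians(40-20*i)),.07) for i in range(9)]
top=f([(50,230),(472,30),(640,352),(213,568),(180,290),(200,265),(224,243),(257,234),(291,238),(319,250),(341,273),(358,301),(360,333)],5,(195,145))
sc=f([(613,245),(275,510),(38,268),(370,38),(473,219),(463,243),(446,264),(421,278),(390,284),(358,280),(331,267),(309,248),(298,223)],4,(215,125))
M=np.array(C+T)
mt,ms=ctrl.camera_model('top'),ctrl.camera_model('scene')
for names in ('t','s','ts'):
    def r(p):
        o=[]
        if 't' in names:o.append(proj('top',W(p,M),mt)-top)
        if 's' in names:o.append(proj('scene',W(p,M),ms)-sc)
        return np.concatenate(o).ravel()
    s=least_squares(r,[.42,0.05,0.4],loss='soft_l1');p=s.x
    print(names,p,np.degrees(p[2]),'axis',W(p,[0,.035,.07])[0],np.sqrt(np.mean(s.fun**2)))
print(np.round(s.fun.reshape(-1,2),1).tolist())
for cl in (2,3,4):
    a=np.radians(40-20*cl)
    L=[(r*np.cos(a),.035+r*np.sin(a),.126) for r in(.008,.021)]
    print(cl,((proj('top',W(p,L))-(195,145)+.5)*5-.5).round().tolist(),((proj('scene',W(p,L))-(215,125)+.5)*4-.5).round().tolist())
E
python3 fit.py
```

```text
t [0.57483584 0.03325316 0.45666871] 26.165189849769664 axis [0.55940222 0.06466658 0.07      ] 0.9713994315605935
s [0.57348883 0.03246804 0.45409375] 26.017655341766613 axis [0.55813615 0.0639211  0.07      ] 1.149563233863391
ts [0.57409672 0.03275095 0.45519423] 26.080708309907088 axis [0.55870944 0.0641871  0.07      ] 1.0962448778946512
[[-2.1, -0.7], [0.4, -2.4], [2.7, 0.6], [-0.5, 2.0], [0.6, 0.4], [0.3, 0.1], [0.7, 0.8], [0.3, 0.8], [-0.1, 0.3], [0.2, 0.4], [0.5, 0.2], [0.0, 0.3], [0.3, 0.2], [2.6, -0.4], [0.2, 3.6], [-2.9, -0.4], [-0.3, -2.3], [-0.0, 0.6], [0.5, 0.6], [0.2, 0.4], [0.1, 0.3], [0.3, 0.1], [0.5, 0.1], [0.4, 0.2], [0.7, 0.1], [0.5, 0.4]]
2 [[253.0, 285.0], [238.0, 255.0]] [[408.0, 144.0], [430.0, 163.0]]
3 [[260.0, 283.0], [256.0, 250.0]] [[402.0, 147.0], [415.0, 171.0]]
4 [[267.0, 283.0], [275.0, 251.0]] [[395.0, 148.0], [397.0, 174.0]]
```

Fit: the axis is at about (0.5587, 0.0642), the case yaw is 26.1° and the start is click 3. The bar heading is about 6.1°, so I want tool x at −83.9°.

```bash
cat > d.py <<'E'
from h import *
import sys
s=ctrl.read_state();q=s['tool_rot'];Rt=R.from_quat([q[1],q[2],q[3],q[0]]).as_matrix()
t=np.array([float(a) for a in sys.argv[1:4]]);hd=float(sys.argv[4])
h=np.degrees(np.arctan2(Rt[1,0],Rt[0,0]))
print('t',s['time'],'pos',s['eef_pos'].round(4),'head',h.round(2),'z',Rt[:,2].round(4),'F',s['force'].round(2),'T',s['torque'].round(2),'gw',s['gripper_width'],'q',s['q'].round(2))
print('shift cm',((t-s['eef_pos'])@Rt*100).round(3),'turn',round(h-hd,2))
E
python3 d.py .5587 .0642 .2 -83.9
```

```text
t 0.15 pos [ 0.1368 -0.6095  0.2497] head -77.35 z [-4.0e-04  1.2e-03 -1.0e+00] F [-0.15  0.13 -0.31] T [-0.04 -0.03  0.01] gw 0.9976220023508386 q [ 1.25  0.44  0.02  1.57 -0.01  1.13 -0.08]
shift cm [-56.49  -55.922   5.032] turn 6.55
```

Call:
{"op": "apply_moves", "data": {
  "moves": [
    [[-2.8,-2.8,0,0],[-5.6,-5.6,0,0],[-8.5,-8.4,0,0],[-11.3,-11.2,0,0],[-14.1,-14.0,0,0],[-17,-16.8,0,0],[-19.8,-19.6,0,0],[-22.6,-22.4,0,0],[-25.4,-25.2,0,0],[-28.2,-28,0,0]]
  ],
  "claw": 4,
  "squeeze": 40
}}

```text
time: 1.4
eef_pos: [0.3488, -0.2722, 0.2503]
tool_rot: [0.0, 0.781, -0.625, 0.0]
force: [0.8, 0.8, 0.1]
gripper_width: 0.467
```

Call:
{"op": "apply_moves", "data": {
  "moves": [
    [[-2.8,-2.8,0.5,1],[-5.6,-5.6,1,2],[-8.5,-8.4,1.5,3],[-11.3,-11.2,2,4],[-14.1,-14.0,2.5,5],[-17,-16.8,3,6],[-19.8,-19.6,3.5,6.5],[-23,-22.8,4,6.5],[-26,-25.6,4.5,6.5],[-28.3,-27.9,5,6.5]]
  ]
}}

```text
time: 2.65
eef_pos: [0.5591, 0.0656, 0.1999]
tool_rot: [0.0, 0.744, -0.668, -0.0]
force: [1.0, -0.4, -0.1]
gripper_width: 0.469
```

```bash
python3 d.py .5587 .0642 .2 -83.9; python3 d.py .5587 .0642 .2 -83.9; python3 - <<'E'
from h import *
for n in("wrist",):
    im=ctrl.camera(n)[:,:,::-1];cv2.imwrite(f"pics/c_{n}.png",im)
E
```

```text
t 2.65 pos [0.5591 0.0656 0.1999] head -83.8 z [-4.e-04  3.e-04 -1.e+00] F [ 1.   -0.44 -0.13] T [-0.03 -0.01 -0.02] gw 0.4688042562603525 q [ 0.06  0.41 -0.37  1.77  0.17  0.99 -1.84]
shift cm [ 0.131  0.053 -0.012] turn 0.1
t 2.65 pos [0.5591 0.0656 0.1999] head -83.8 z [-4.e-04  3.e-04 -1.e+00] F [ 1.   -0.44 -0.13] T [-0.03 -0.01 -0.02] gw 0.4688042562603525 q [ 0.06  0.41 -0.37  1.77  0.17  0.99 -1.84]
shift cm [ 0.131  0.053 -0.012] turn 0.1
```

View pics/c_wrist.png

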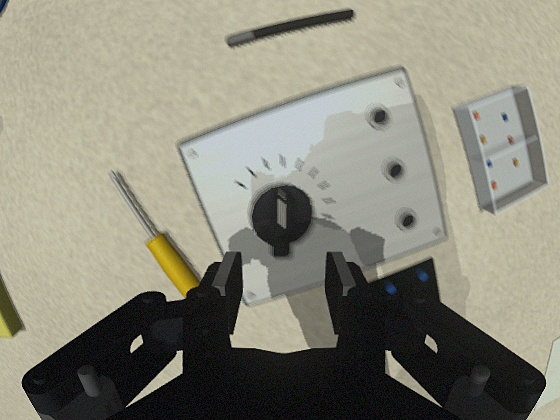

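The wrist view shows the knob flange centred at about (281,213), with the white pointer line from (281,195) to (281,230). I'll overlay the predicted geometry.

```bash
cat > ov.py <<'E'
from h import *
import sys
def wproj(s,P):
    m=ctrl.camera_model('wrist');q=s['tool_rot'];Rt=R.from_quat([q[1],q[2],q[3],q[0]]).as_matrix()
    t=(np.atleast_2d(P)-s['eef_pos'])@Rt
    T=m['T_tool_cam'];c=(t-T[:3,3])@T[:3,:3]
    v=np.c_[c[:,0],-c[:,1],-c[:,2]]
    th=np.arctan2(np.hypot(v[:,0],v[:,1]),v[:,2]);rr=np.hypot(v[:,0],v[:,1])
    return np.c_[m['cx']+m['fx']*th*v[:,0]/rr,m['cy']+m['fx']*th*v[:,1]/rr]
def overlay(src,out,s,p,click,dz,box,k=5):
    im=cv2.imread(src);x0,y0,x1,y1=box
    b=cv2.resize(im[y0:y1,x0:x1],None,fx=k,fy=k,interpolation=cv2.INTER_CUBIC)
    def dr(P,col,cl=True):
        u=((wproj(s,W(p,P))-(x0,y0)+.5)*k-.5).round().astype(np.int32);cv2.polylines(b,[u],cl,col,1)
    for i in range(9):
        a=np.radians(40-20*i);dr([(r*np.cos(a),.035+r*np.sin(a),.07) for r in(.035,.041)],(0,0,255))
    A=np.linspace(0,2*np.pi,60)
    dr([(.024*np.cos(a),.035+.024*np.sin(a),.096-dz) for a in A],(255,255,0))
    a=np.radians(40-20*click);c,sn=np.cos(a),np.sin(a)
    dr([(c*u-sn*v,.035+sn*u+c*v,.126-dz) for u,v in((.021,.007),(.021,-.007),(-.021,-.007),(-.021,.007))],(0,255,0))
    for x in(-.0,):dr([(-.08,-.1,.07),(.08,-.1,.07),(.08,.1,.07),(-.08,.1,.07)],(255,0,255))
    cv2.imwrite(out,b)
E
python3 - <<'E'
from ov import *
overlay("pics/c_wrist.png","pics/d.png",ctrl.read_state(),[.5741,.03275,.4552],3,0,(210,140,360,260))
E
```

```text
(no output)
```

View pics/d.png

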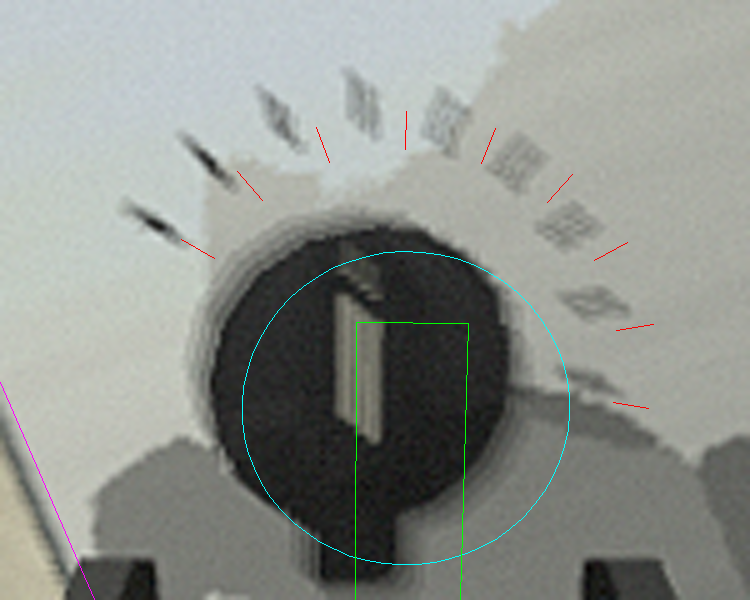

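The ticks are smeared, so the arm was still settling. I'll retake it.

```bash
python3 - <<'E'
from ov import *
s=ctrl.read_state();print(s['time'],s['eef_pos'],s['joint_vel'].round(3))
im=ctrl.camera('wrist')[:,:,::-1];cv2.imwrite("pics/e_w.png",im)
overlay("pics/e_w.png","pics/e.png",s,[.5741,.03275,.4552],3,0,(210,140,360,260))
E
```

```text
2.7 [0.56044233 0.06982138 0.19943005] [ 0.034 -0.034 -0.005  0.052 -0.024 -0.003  0.08 ]
```

View pics/e.png

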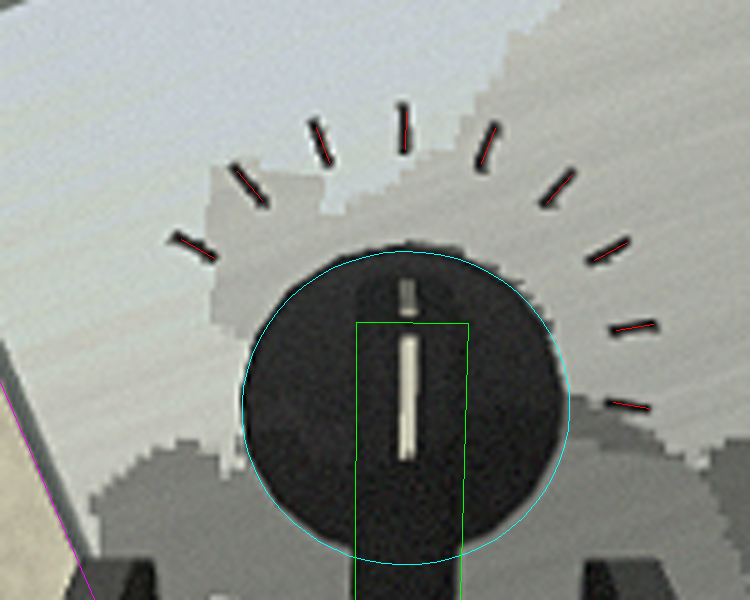

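The overlay fits to about 0.5 mm, and click 3 and the axis are confirmed. I'll descend part way and settle.

Call:
{"op": "apply_moves", "data": {
  "moves": [
    [[0,0,0.8,0],[0,0,1.6,0],[0,0,2.4,0],[0,0,3.2,0],[0,0,4,0],[0,0,4,0],[0,0,4,0],[0,0,4,0],[0,0,4,0],[0,0,4,0]]
  ],
  "claw": 2.8
}}

```text
time: 4.0
eef_pos: [0.5587, 0.0639, 0.1604]
tool_rot: [-0.0, 0.744, -0.668, 0.0]
force: [-0.1, 0.0, 0.1]
gripper_width: 0.328
```

```bash
python3 d.py .5587 .0642 .118 -83.9;  python3 - <<'E'
from ov import *
s=ctrl.read_state();print(s['time'],s['eef_pos'],s['joint_vel'].round(3))
im=ctrl.camera('wrist')[:,:,::-1];cv2.imwrite("pics/f_w.png",im)
overlay("pics/f_w.png","pics/f.png",s,[.5741,.03275,.4552],3,0,(200,140,370,280),4)
E
```

```text
t 4.0 pos [0.5587 0.0639 0.1604] head -83.85 z [ 2.e-04 -0.e+00 -1.e+00] F [-0.08  0.02  0.06] T [ 0.03  0.01 -0.04] gw 0.32848904085363756 q [ 0.05  0.46 -0.36  1.81  0.2   0.91 -1.86]
shift cm [-0.032 -0.005  4.243] turn 0.05
4.0 [0.55867134 0.06387266 0.16043258] [-0.     0.002  0.    -0.     0.001  0.001  0.001]
```

View pics/f.png

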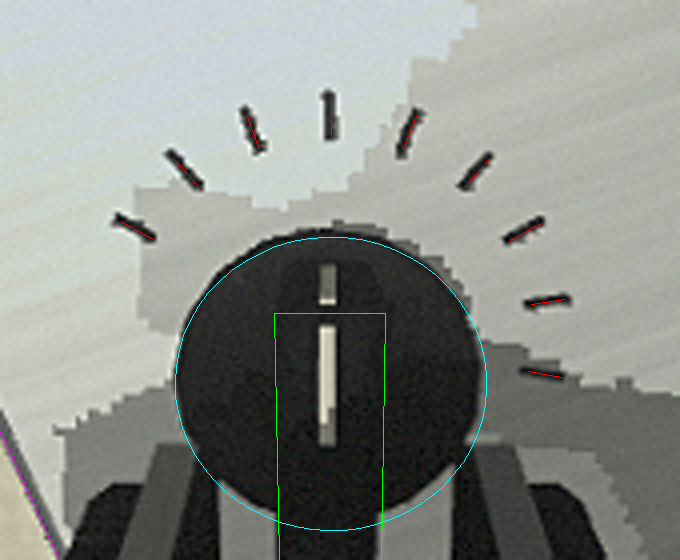

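Call:
{"op": "apply_moves", "data": {
  "moves": [
    [[-0.06,0,0.8,0],[-0.06,0,1.6,0],[-0.06,0,2.4,0],[-0.06,0,3.2,0],[-0.06,0,3.8,0],[-0.06,0,4.1,0],[-0.06,0,4.1,0],[-0.06,0,4.1,0],[-0.06,0,4.1,0],[-0.06,0,4.1,0]]
  ],
  "claw": 2.2
}}

```text
time: 5.3
eef_pos: [0.5586, 0.0644, 0.1195]
tool_rot: [-0.0, 0.744, -0.668, 0.0]
force: [-0.4, 1.2, -0.3]
gripper_width: 0.256
```

```bash
python3 d.py .5587 .0642 .119 -83.9;  python3 - <<'E'
from ov import *
im=ctrl.camera('wrist')[:,:,::-1];cv2.imwrite("pics/g.png",im)
E
```

```text
t 5.3 pos [0.5586 0.0644 0.1195] head -83.86 z [ 3.e-04 -0.e+00 -1.e+00] F [-0.36  1.18 -0.3 ] T [ 0.    0.02 -0.01] gw 0.2560415581500921 q [ 0.04  0.5  -0.35  1.85  0.23  0.82 -1.88]
shift cm [ 0.024 -0.006  0.049] turn 0.04
```

View pics/g.png

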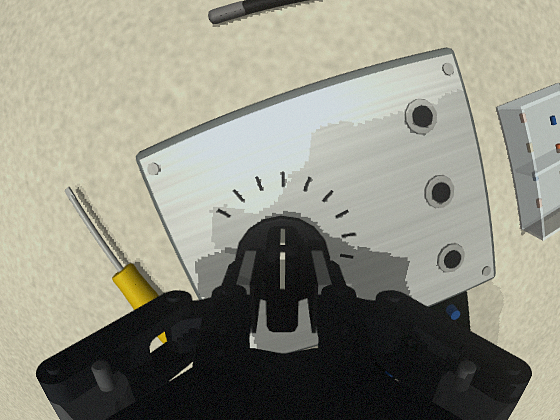

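The bar, at column 283, sits centred between the pads at about 248 and 318. I'll close on it.

Call:
{"op": "apply_moves", "data": {
  "moves": [
    [[0,0,0,0],[0,0,0,0],[0,0,0,0],[0,0,0,0],[0,0,0,0],[0,0,0,0],[0,0,0,0],[0,0,0,0],[0,0,0,0],[0,0,0,0]]
  ],
  "claw": 0.6,
  "squeeze": 40
}}

```text
time: 6.6
eef_pos: [0.5586, 0.0647, 0.1193]
tool_rot: [-0.0, 0.744, -0.668, -0.0]
force: [-1.9, 4.5, 4.4]
gripper_width: 0.156
```

```bash
python3 d.py .5587 .0642 .119 -83.9
```

```text
t 6.6 pos [0.5586 0.0647 0.1193] head -83.84 z [ 1.e-04  3.e-04 -1.e+00] F [-1.93  4.49  4.45] T [ 1.13  0.35 -0.05] gw 0.15638080749751332 q [ 0.04  0.51 -0.35  1.85  0.23  0.82 -1.88]
shift cm [ 0.05  -0.009  0.032] turn 0.06
```

Call:
{"op": "apply_moves", "data": {
  "moves": [
    [[-0.03,0,0.05,0],[-0.03,0,0.1,0],[-0.03,0,0.15,0],[-0.03,0,0.2,0],[-0.03,0,0.2,0],[-0.03,0,0.2,0],[-0.03,0,0.2,0],[-0.03,0,0.2,0],[-0.03,0,0.2,0],[-0.03,0,0.2,0]]
  ]
}}

```text
time: 7.85
eef_pos: [0.5585, 0.0647, 0.1173]
tool_rot: [-0.0, 0.744, -0.668, 0.0]
force: [0.2, 5.0, 2.3]
gripper_width: 0.156
```

```bash
python3 d.py .5587 .0642 .119 -83.9
```

```text
t 7.85 pos [0.5585 0.0647 0.1173] head -83.85 z [ 1.e-04 -0.e+00 -1.e+00] F [0.18 4.99 2.33] T [ 1.01  0.15 -0.1 ] gw 0.155707021092234 q [ 0.04  0.51 -0.35  1.85  0.23  0.82 -1.89]
shift cm [ 0.055 -0.01  -0.168] turn 0.05
```

```bash
cat > av.py <<'E'
from h import *
F=[];Z=[]
for i in range(5):
    s=ctrl.read_state();F.append(np.r_[s['force'],s['torque']]);Z.append(s['eef_pos'])
    if i<4: im=ctrl.camera('wrist')
cv2.imwrite('pics/last.png',im[:,:,::-1])
F=np.array(F);q=s['tool_rot'];Rt=R.from_quat([q[1],q[2],q[3],q[0]]).as_matrix()
print(s['time'],'F',F.mean(0).round(2),'Fz',F[:,2].round(1),'pos',np.mean(Z,0).round(5),'head',np.degrees(np.arctan2(Rt[1,0],Rt[0,0])).round(2),'gw',round(s['gripper_width'],4))
E
python3 av.py
```

```text
8.05 F [ 0.03  4.2   2.76  1.04  0.15 -0.07] Fz [2.3 2.2 3.4 2.9 3. ] pos [0.55854 0.06473 0.11731] head -83.85 gw 0.1527
```

View pics/last.png

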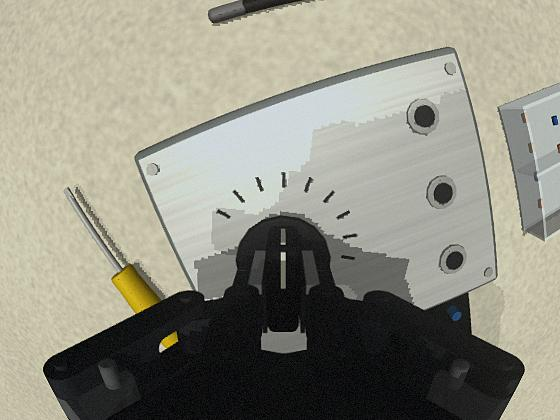

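Call:
{"op": "apply_moves", "data": {
  "moves": [
    [[-0.03,0,0.03,0],[-0.03,0,0.06,0],[-0.03,0,0.09,0],[-0.03,0,0.12,0],[-0.03,0,0.15,0],[-0.03,0,0.15,0],[-0.03,0,0.15,0],[-0.03,0,0.15,0],[-0.03,0,0.15,0],[-0.03,0,0.15,0]]
  ]
}}

```text
time: 9.3
eef_pos: [0.5585, 0.0648, 0.1158]
tool_rot: [0.0, 0.744, -0.668, 0.0]
force: [0.0, 1.1, 3.7]
gripper_width: 0.156
```

```bash
python3 av.py
```

```text
9.5 F [ 0.41  0.63  3.62  0.27 -0.05 -0.07] Fz [3.7 3.  3.6 3.7 4.1] pos [0.55851 0.06485 0.11579] head -83.86 gw 0.1542
```

Call:
{"op": "apply_moves", "data": {
  "moves": [
    [[0,0,0.03,0],[0,0,0.06,0],[0,0,0.09,0],[0,0,0.12,0],[0,0,0.12,0],[0,0,0.12,0],[0,0,0.12,0],[0,0,0.12,0],[0,0,0.12,0],[0,0,0.12,0]]
  ]
}}

```text
time: 10.75
eef_pos: [0.5585, 0.0649, 0.1146]
tool_rot: [0.0, 0.744, -0.668, 0.0]
force: [0.5, -0.2, 3.6]
gripper_width: 0.159
```

```bash
python3 av.py
```

```text
10.95 F [ 0.62 -1.18  4.22 -0.21 -0.17 -0.06] Fz [3.6 4.  3.8 5.  4.6] pos [0.5585  0.06492 0.11461] head -83.86 gw 0.1533
```

Call:
{"op": "apply_moves", "data": {
  "moves": [
    [[0,0,0.02,0],[0,0,0.04,0],[0,0,0.06,0],[0,0,0.08,0],[0,0,0.1,0],[0,0,0.1,0],[0,0,0.1,0],[0,0,0.1,0],[0,0,0.1,0],[0,0,0.1,0]]
  ]
}}

```text
time: 12.2
eef_pos: [0.5585, 0.065, 0.1136]
tool_rot: [0.0, 0.744, -0.668, 0.0]
force: [1.7, -2.0, 4.0]
gripper_width: 0.156
```

```bash
python3 av.py
```

```text
12.4 F [ 1.95 -1.87  3.74 -0.48 -0.27 -0.06] Fz [4.  3.8 3.5 3.8 3.5] pos [0.55849 0.06494 0.11359] head -83.86 gw 0.1554
```

Call:
{"op": "apply_moves", "data": {
  "moves": [
    [[0,0,0.02,0],[0,0,0.04,0],[0,0,0.06,0],[0,0,0.08,0],[0,0,0.1,0],[0,0,0.1,0],[0,0,0.1,0],[0,0,0.1,0],[0,0,0.1,0],[0,0,0.1,0]]
  ]
}}

```text
time: 13.65
eef_pos: [0.5585, 0.065, 0.1126]
tool_rot: [-0.0, 0.744, -0.668, 0.0]
force: [1.1, -1.9, 4.8]
gripper_width: 0.155
```

```bash
python3 av.py
```

```text
13.85 F [ 1.31 -2.99  4.51 -0.63 -0.3  -0.09] Fz [4.8 4.7 4.6 3.8 4.6] pos [0.55848 0.06499 0.11258] head -83.86 gw 0.1571
```

Call:
{"op": "apply_moves", "data": {
  "moves": [
    [[0,0,0.02,0],[0,0,0.04,0],[0,0,0.06,0],[0,0,0.08,0],[0,0,0.1,0],[0,0,0.1,0],[0,0,0.1,0],[0,0,0.1,0],[0,0,0.1,0],[0,0,0.1,0]]
  ]
}}

```text
time: 15.1
eef_pos: [0.5585, 0.065, 0.1116]
tool_rot: [-0.0, 0.744, -0.668, 0.0]
force: [1.7, -3.6, 4.1]
gripper_width: 0.157
```

Call:
{"op": "apply_moves", "data": {
  "moves": [
    [[0.02,0,0.02,0],[0.02,0,0.04,0],[0.02,0,0.06,0],[0.02,0,0.08,0],[0.02,0,0.1,0],[0.02,0,0.1,0],[0.02,0,0.1,0],[0.02,0,0.1,0],[0.02,0,0.1,0],[0.02,0,0.1,0]]
  ]
}}

```text
time: 16.35
eef_pos: [0.5585, 0.0649, 0.1106]
tool_rot: [-0.0, 0.744, -0.668, -0.0]
force: [0.8, -2.9, 5.0]
gripper_width: 0.158
```

Call:
{"op": "apply_moves", "data": {
  "moves": [
    [[0.01,0,0.02,0],[0.01,0,0.04,0],[0.01,0,0.06,0],[0.01,0,0.08,0],[0.01,0,0.1,0],[0.01,0,0.1,0],[0.01,0,0.1,0],[0.01,0,0.1,0],[0.01,0,0.1,0],[0.01,0,0.1,0]]
  ]
}}

```text
time: 17.6
eef_pos: [0.5585, 0.0649, 0.1096]
tool_rot: [-0.0, 0.744, -0.668, -0.0]
force: [1.3, -0.9, 5.1]
gripper_width: 0.156
```

Call:
{"op": "apply_moves", "data": {
  "moves": [
    [[0,0,0.02,0],[0,0,0.04,0],[0,0,0.06,0],[0,0,0.08,0],[0,0,0.1,0],[0,0,0.1,0],[0,0,0.1,0],[0,0,0.1,0],[0,0,0.1,0],[0,0,0.1,0]]
  ]
}}

```text
time: 18.85
eef_pos: [0.5585, 0.0649, 0.1086]
tool_rot: [-0.0, 0.744, -0.668, -0.0]
force: [0.5, 0.6, 4.1]
gripper_width: 0.155
```

Call:
{"op": "apply_moves", "data": {
  "moves": [
    [[0,0,0.02,0],[0,0,0.04,0],[0,0,0.06,0],[0,0,0.08,0],[0,0,0.1,0],[0,0,0.1,0],[0,0,0.1,0],[0,0,0.1,0],[0,0,0.1,0],[0,0,0.1,0]]
  ]
}}

```text
time: 20.1
eef_pos: [0.5585, 0.0649, 0.1076]
tool_rot: [-0.0, 0.744, -0.668, -0.0]
force: [1.9, 1.1, 5.8]
gripper_width: 0.155
```

```bash
python3 av.py
```

```text
20.3 F [ 1.14  1.22  5.41  0.35 -0.17 -0.09] Fz [5.8 5.9 4.6 5.8 5. ] pos [0.55852 0.06486 0.10761] head -83.85 gw 0.1526
```

Call:
{"op": "apply_moves", "data": {
  "moves": [
    [[0,0,0.02,0],[0,0,0.04,0],[0,0,0.06,0],[0,0,0.08,0],[0,0,0.1,0],[0,0,0.1,0],[0,0,0.1,0],[0,0,0.1,0],[0,0,0.1,0],[0,0,0.1,0]]
  ]
}}

```text
time: 21.55
eef_pos: [0.5585, 0.0649, 0.1066]
tool_rot: [-0.0, 0.744, -0.668, -0.0]
force: [0.8, 1.1, 6.2]
gripper_width: 0.154
```

Call:
{"op": "apply_moves", "data": {
  "moves": [
    [[0,0,0.02,0],[0,0,0.04,0],[0,0,0.06,0],[0,0,0.08,0],[0,0,0.1,0],[0,0,0.1,0],[0,0,0.1,0],[0,0,0.1,0],[0,0,0.1,0],[0,0,0.1,0]]
  ]
}}

```text
time: 22.8
eef_pos: [0.5585, 0.0648, 0.1057]
tool_rot: [-0.0, 0.744, -0.668, -0.0]
force: [0.4, 0.8, 5.3]
gripper_width: 0.16
```

```bash
python3 av.py
```

```text
23.0 F [ 0.72  1.43  5.4   0.4  -0.13 -0.06] Fz [5.3 5.2 4.9 5.6 6. ] pos [0.55853 0.06484 0.10566] head -83.85 gw 0.154
```

View pics/last.png

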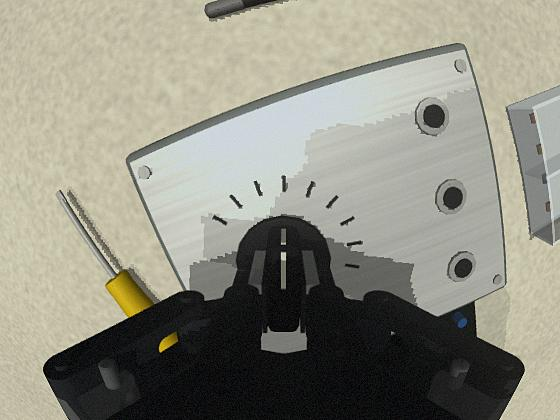

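Call:
{"op": "apply_moves", "data": {
  "moves": [
    [[0,0,0.02,0],[0,0,0.04,0],[0,0,0.06,0],[0,0,0.08,0],[0,0,0.1,0],[0,0,0.1,0],[0,0,0.1,0],[0,0,0.1,0],[0,0,0.1,0],[0,0,0.1,0]]
  ]
}}

```text
time: 24.25
eef_pos: [0.5585, 0.0649, 0.1049]
tool_rot: [-0.0, 0.744, -0.668, 0.0]
force: [0.5, 0.5, 8.2]
gripper_width: 0.153
```

The knob keeps the same place relative to the gripper while the panel comes closer, so nothing is slipping. The force has stepped up to 8.2 N, so I'll average it.

```bash
python3 av.py
```

```text
24.45 F [-0.19  1.45  8.11  0.32  0.06 -0.08] Fz [8.2 7.8 8.3 7.8 8.5] pos [0.55855 0.06487 0.10489] head -83.85 gw 0.1518
```

Call:
{"op": "apply_moves", "data": {
  "moves": [
    [[0,0,0.02,0],[0,0,0.04,0],[0,0,0.06,0],[0,0,0.06,0],[0,0,0.06,0],[0,0,0.06,0],[0,0,0.06,0],[0,0,0.06,0],[0,0,0.06,0],[0,0,0.06,0]]
  ]
}}

```text
time: 25.7
eef_pos: [0.5586, 0.0649, 0.1045]
tool_rot: [-0.0, 0.744, -0.668, 0.0]
force: [-0.1, 1.7, 10.2]
gripper_width: 0.156
```

```bash
python3 av.py
```

```text
25.9 F [-0.71  0.98 10.2   0.31  0.19 -0.11] Fz [10.2 10.3  9.9 10.2 10.5] pos [0.55857 0.06486 0.10445] head -83.85 gw 0.1571
```

Call:
{"op": "apply_moves", "data": {
  "moves": [
    [[0,0,0.02,-1],[0,0,0.02,-2],[0,0,0.02,-3],[0,0,0.02,-4],[0,0,0.02,-5],[0,0,0.02,-6],[0,0,0.02,-7],[0,0,0.02,-7],[0,0,0.02,-7],[0,0,0.02,-7]]
  ]
}}

```text
time: 27.15
eef_pos: [0.5586, 0.0648, 0.1044]
tool_rot: [-0.0, 0.783, -0.622, 0.0]
force: [0.2, 1.7, 11.6]
gripper_width: 0.152
```

```bash
python3 av.py
```

```text
27.35 F [-0.36  1.19 11.    0.25  0.26 -0.11] Fz [11.6 10.6 11.5 10.8 10.5] pos [0.5586  0.06484 0.10435] head -76.85 gw 0.1521
```

```bash
python3 - <<'E'
import cv2
a=cv2.imread("pics/last.png")[160:350,190:380];cv2.imwrite("pics/k.png",cv2.resize(a,None,fx=3,fy=3,interpolation=cv2.INTER_CUBIC))
E
```

```text
(no output)
```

View pics/k.png

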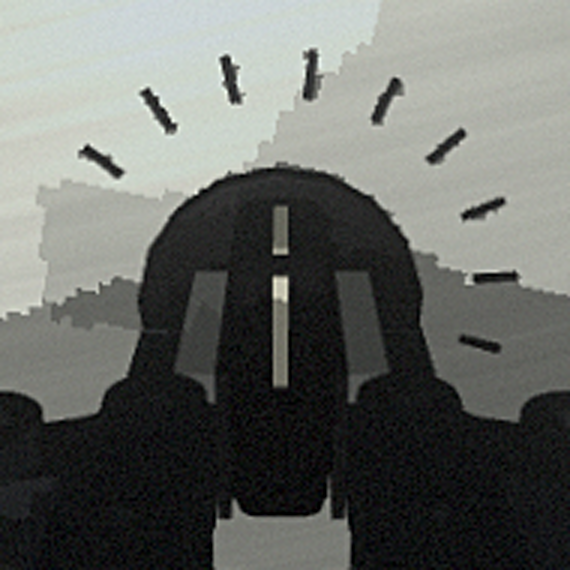

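Call:
{"op": "apply_moves", "data": {
  "moves": [
    [[0,0,0,-3],[0,0,0,-6],[0,0,0,-9],[0,0,0,-12],[0,0,0,-15],[0,0,0,-18],[0,0,0,-21],[0,0,0,-24],[0,0,0,-27],[0,0,0,-27]]
  ]
}}

```text
time: 28.6
eef_pos: [0.5587, 0.0647, 0.1043]
tool_rot: [-0.0, 0.907, -0.421, 0.0]
force: [-0.7, -0.5, 11.3]
gripper_width: 0.153
```

```bash
python3 av.py
```

```text
28.8 F [-0.72  0.6  11.01 -0.03  0.07  0.16] Fz [11.3 10.9 10.8 11.  11.2] pos [0.55872 0.06476 0.10436] head -49.82 gw 0.1524
```

Holding a steady 11 N. On towards the stop.

Call:
{"op": "apply_moves", "data": {
  "moves": [
    [[0,0,0,-3],[0,0,0,-6],[0,0,0,-9],[0,0,0,-12],[0,0,0,-15],[0,0,0,-18],[0,0,0,-20],[0,0,0,-22],[0,0,0,-23],[0,0,0,-23]]
  ]
}}

```text
time: 30.05
eef_pos: [0.5589, 0.0647, 0.1044]
tool_rot: [0.0, 0.973, -0.232, 0.001]
force: [-0.6, 0.6, 11.2]
gripper_width: 0.157
```

```bash
python3 av.py
```

```text
30.25 F [-0.28  0.37 11.1  -0.18 -0.11  0.24] Fz [11.2 11.6 11.9 10.4 10.4] pos [0.55887 0.06473 0.1044 ] head -26.8 gw 0.1523
```

Call:
{"op": "apply_moves", "data": {
  "moves": [
    [[0,0,0,-1],[0,0,0,-2],[0,0,0,-3],[0,0,0,-3.5],[0,0,0,-4],[0,0,0,-4.5],[0,0,0,-4.5],[0,0,0,-4.5],[0,0,0,-4.5],[0,0,0,-4.5]]
  ]
}}

```text
time: 31.5
eef_pos: [0.5589, 0.0648, 0.1044]
tool_rot: [-0.0, 0.981, -0.194, 0.0]
force: [-0.4, 0.7, 10.8]
gripper_width: 0.152
```

```bash
python3 av.py; python3 - <<'E'
import cv2
a=cv2.imread("pics/last.png")[160:350,190:380];cv2.imwrite("pics/k2.png",cv2.resize(a,None,fx=3,fy=3,interpolation=cv2.INTER_CUBIC))
E
```

```text
31.7 F [-0.07  0.95 10.6   0.17 -0.02 -0.64] Fz [10.8 11.  10.3 10.7 10.2] pos [0.55888 0.06474 0.10441] head -22.42 gw 0.1579
```

View pics/k2.png

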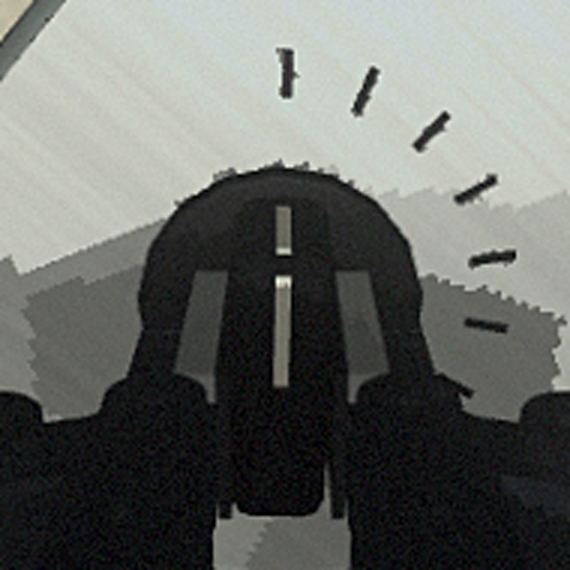

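End stop felt (Tz −0.64 N·m), with the pointer at the first tick. I'll wait there with a lighter load.

Call:
{"op": "apply_moves", "data": {
  "moves": [
    [[0,0,0,0.5],[0,0,0,0.5],[0,0,0,0.5],[0,0,0,0.5],[0,0,0,0.5],[0,0,0,0.5],[0,0,0,0.5],[0,0,0,0.5],[0,0,0,0.5],[0,0,0,0.5]]
  ]
}}

```text
time: 32.95
eef_pos: [0.5589, 0.0647, 0.1044]
tool_rot: [-0.0, 0.98, -0.199, 0.0]
force: [0.6, 1.4, 11.4]
gripper_width: 0.155
```

Call:
{"op": "apply_moves", "data": {
  "moves": [
    [[0,0,0,3],[0,0,0,6],[0,0,0,9],[0,0,0,12],[0,0,0,15],[0,0,0,18],[0,0,0,21],[0,0,0,24],[0,0,0,27],[0,0,0,29]]
  ]
}}

```text
time: 34.2
eef_pos: [0.5587, 0.0647, 0.1044]
tool_rot: [0.0, 0.899, -0.438, 0.0]
force: [-0.2, 1.8, 11.1]
gripper_width: 0.16
```

```bash
python3 av.py
```

```text
34.4 F [-0.22  1.22 10.86  0.    0.12  0.06] Fz [11.1 10.3 11.1 11.  10.8] pos [0.55871 0.06476 0.1044 ] head -51.83 gw 0.1538
```

Call:
{"op": "apply_moves", "data": {
  "moves": [
    [[0,0,0,3],[0,0,0,6],[0,0,0,9],[0,0,0,12],[0,0,0,15],[0,0,0,18],[0,0,0,21],[0,0,0,24],[0,0,0,27],[0,0,0,29]]
  ]
}}

```text
time: 35.65
eef_pos: [0.5586, 0.0649, 0.1044]
tool_rot: [-0.0, 0.761, -0.649, 0.0]
force: [0.1, 1.9, 10.8]
gripper_width: 0.153
```

Call:
{"op": "apply_moves", "data": {
  "moves": [
    [[0,0,0,3],[0,0,0,6],[0,0,0,9],[0,0,0,12],[0,0,0,15],[0,0,0,18],[0,0,0,21],[0,0,0,23],[0,0,0,23],[0,0,0,23]]
  ]
}}

```text
time: 36.9
eef_pos: [0.5586, 0.065, 0.1044]
tool_rot: [0.0, -0.617, 0.787, -0.0]
force: [-0.5, 1.9, 10.7]
gripper_width: 0.156
```

```bash
python3 av.py; python3 - <<'E'
import cv2
a=cv2.imread("pics/last.png")[160:350,190:380];cv2.imwrite("pics/k3.png",cv2.resize(a,None,fx=3,fy=3,interpolation=cv2.INTER_CUBIC))
E
```

```text
37.1 F [-0.56  1.16 11.06  0.42  0.33 -0.12] Fz [10.7 11.9 10.8 10.7 11.3] pos [0.55856 0.06497 0.10436] head -103.85 gw 0.1614
```

View pics/k3.png

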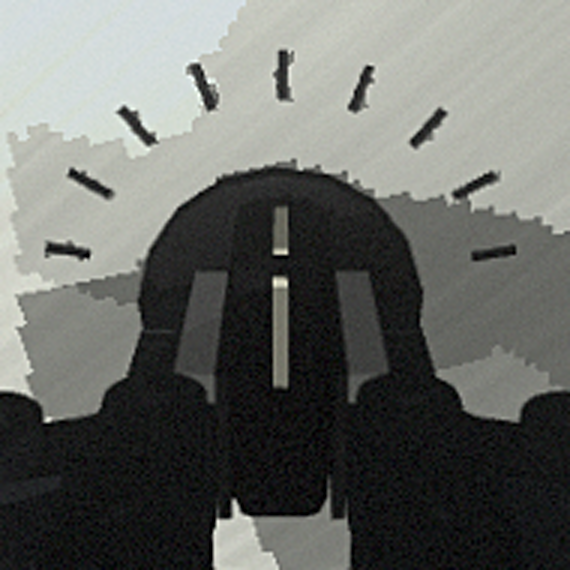

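The pointer is on tick 4 with no residual torque. I'll ride the knob up gently, then open and lift.

Call:
{"op": "apply_moves", "data": {
  "moves": [
    [[0,0,-0.1,0],[0,0,-0.2,0],[0,0,-0.35,0],[0,0,-0.5,0],[0,0,-0.65,0],[0,0,-0.8,0],[0,0,-0.95,0],[0,0,-1.1,0],[0,0,-1.2,0],[0,0,-1.2,0]]
  ]
}}

```text
time: 38.35
eef_pos: [0.5585, 0.0648, 0.1159]
tool_rot: [0.0, -0.617, 0.787, 0.0]
force: [1.1, 3.3, 3.2]
gripper_width: 0.152
```

```bash
python3 av.py
```

```text
38.55 F [ 1.    3.41  3.69  1.03 -0.08 -0.13] Fz [3.2 3.8 3.5 3.9 4.2] pos [0.55849 0.06485 0.11585] head -103.85 gw 0.1561
```

Call:
{"op": "apply_moves", "data": {
  "moves": [
    [[0,0,0,0],[0,0,0,0],[0,0,0,0],[0,0,0,0],[0,0,0,0],[0,0,0,0],[0,0,0,0],[0,0,0,0],[0,0,0,0],[0,0,0,0]]
  ],
  "claw": 2.6
}}

```text
time: 39.8
eef_pos: [0.5585, 0.0647, 0.1158]
tool_rot: [0.0, -0.617, 0.787, -0.0]
force: [0.0, -0.2, 0.1]
gripper_width: 0.306
```

Call:
{"op": "apply_moves", "data": {
  "moves": [
    [[0,0,-0.5,0],[0,0,-1.2,0],[0,0,-2,0],[0,0,-3,0],[0,0,-4,0],[0,0,-5,0],[0,0,-6,0],[0,0,-7,0],[0,0,-8,0],[0,0,-8,0]]
  ]
}}

```text
time: 41.05
eef_pos: [0.559, 0.0649, 0.1967]
tool_rot: [0.001, -0.617, 0.787, -0.0]
force: [-0.3, -0.5, -0.3]
gripper_width: 0.308
```

Call:
{"op": "apply_moves", "data": {
  "moves": [
    [[0,0,0,0],[0,0,0,0],[0,0,0,0],[0,0,0,0],[0,0,0,0],[0,0,0,0],[0,0,0,0],[0,0,0,0],[0,0,0,0],[0,0,0,0]]
  ]
}}

```text
time: 42.3
eef_pos: [0.5585, 0.0647, 0.1958]
tool_rot: [-0.0, -0.617, 0.787, -0.0]
force: [0.4, 0.1, 0.0]
gripper_width: 0.306
```

```bash
python3 av.py; python3 - <<'E'
from ov import *
overlay("pics/last.png","pics/z.png",ctrl.read_state(),[.5741,.03275,.4552],4,0,(210,140,360,260))
cv2.imwrite("pics/zs.png",cv2.resize(ctrl.camera('scene')[100:250,230:430,::-1],None,fx=4,fy=4))
E
```

```text
42.5 F [-0.1  -0.03  0.51  0.02 -0.01  0.01] Fz [0.  1.3 0.8 0.1 0.3] pos [0.55851 0.06472 0.1958 ] head -103.85 gw 0.3043
```

View pics/z.png

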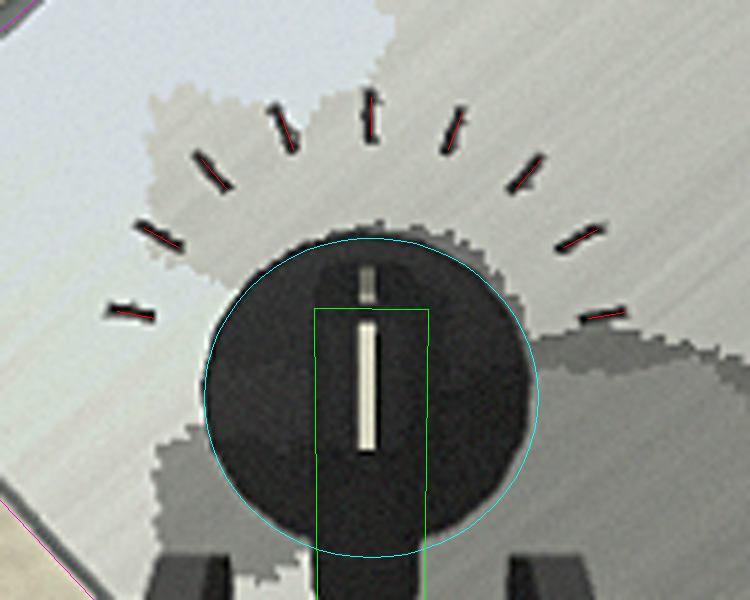

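View pics/zs.png

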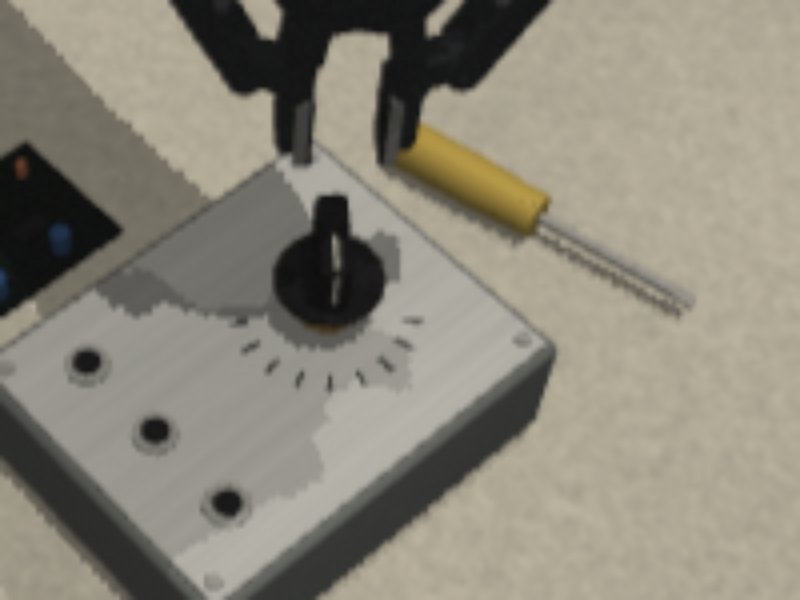

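The pointer is on tick 4 and the knob is up: its flange size matches the "up" geometry. The screwdriver hasn't moved. Handing in.

```bash
python3 -c "
from workcell import ctrl
print(ctrl.close_job())"
```

```text
the job is handed in; nothing more can be done
None
```

The knob is set four clicks clockwise from its end stop, fully up and released. I handed the job in at about 42.6 s on the robot clock.

- **Start:** the pointer was at click 3.
- **Press:** I gripped the bar and pressed in steps of about 1 mm. The force rose to about 5.5 N, then stepped to 8 N at the cushion. I held about 11 N while turning; the highest reading was 11.9 N.
- **End stop:** turning counter-clockwise, I felt the stop as −0.64 N·m with the pointer on the first tick. I waited there more than 1.25 s.
- **Set and release:** I turned clockwise 80°, with no twist left on the knob. I then let it rise in the grip, opened the fingers and lifted clear.

**Last checks:**
- The wrist and scene pictures show the pointer on tick 4 (the fifth mark).
- The flange size matches the fully-up knob.
- The force on the tool is close to zero.
- The screwdriver has not moved. The board, seen only in part, also looks in place; I did not re-check the tray and pen after the release.

No check failed. Single force readings were noisy by about 0.6 N, so I averaged them where it mattered.

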